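# Index the column head and start its captive screw

## Task

The swing head of the column stand has been left parked to one side. Lift its sprung index plunger, swing the head round until the screw stands over the steel boss and let the plunger drop home in its hole, then push the captive wing screw down, find the start of the hidden thread and screw it home clockwise so that it stays down. Leave the beaker, jar and tray where they are.

Things in the scene. Friction and masses are not known exactly. Their poses are not given: they have to be found in the camera images.
- stand: fixed column stand: white square housing 230 x 230 mm, 36 mm high, with a grey round deck 40 mm above the table. Origin under its centre, on the table, on the pivot axis. In its frame the index hole lies 75 mm out along +x and the steel threaded boss 75 mm out along -x
- hole (a point): centre of the index hole, a gap of 11 mm for the 8 mm plunger pin in the raised aluminium index ring on the deck (ring radius 75 mm, 22 mm wide, 8 mm high, top 48 mm above the table). A long parking gap in the ring starts 0.78 rad anticlockwise (from above) of the hole; to leave it the pin must be lifted 8 mm
- pivot (a point): point on the pivot axis of the swing head, 62 mm above the table
- boss (a point): centre of the mouth of the steel boss (44 mm across) on the stand, 58 mm above the table. The thread is inside; its start is hidden, lies at an angle that differs from run to run, and repeats every half turn
- head (a joint): angle of the aluminium swing head (bar 200 x 50 x 12 mm, top 74 mm above the table), turning on the vertical pivot at its middle; rad, anticlockwise from above positive. 0 = plunger over the index hole and screw over the boss; parked at 0.88 to 1.3
- plunger (a joint): lift of the index plunger on the head, m, 0 = home (spring-loaded down: 5 N at 0, 7 N at 11 mm), 0.014 = upper stop. Its pin rests on top of the index ring at 0.0075
- plunger_knob (a point): centre of the black round plunger knob, 28 mm across, 26 mm high (13 mm either way), on a 10 mm neck above the head, 75 mm from the pivot; grip it from above. 98 mm above the table when home
- screw_push (a joint): how far the captive screw is pushed down, m; 0 = up. Sprung up: 2 N at 0, 7 N at 14 mm. Over the boss it stops on the thread's mouth at 0.004; only within 0.17 rad of the thread's start can it be pushed on, to 0.012 or more. Held at 0.012 to 0.013 there, turning it clockwise 0.7 to 1.4 rad draws it to 0.014 and a hard stop in turning; it then stays down
- screw_turn (a joint): turn of the wing knob on its screw, rad, clockwise from above positive, free in both directions while the screw is up; 0 = the wing lies along the head's bar
- screw_knob (a point): on the screw axis, 75 mm from the pivot, at the other end of the bar from the plunger, at the upper face of the knob's flange (black disc 52 mm across, 5 mm thick), 98 mm above the table when up. On it stands a wing 46 mm long (along this point's x), 14 mm wide, 25 mm high: grip its width from above, fingertips just over the flange, and press on the flange
- beaker: bystander: open glass beaker, 68 mm across, 75 mm high, origin under its centre
- jar: bystander: glass jar with a blue cap, 56 mm across, 85 mm high, origin under its centre
- tray: bystander: white three-part fittings tray 70 x 120 x 30 mm, origin under its centre

How it is judged:
By the outcome, as a careful person would: the job done as asked, in the order asked, and still so for the second after the job is handed in, with the robot touching nothing.
It also fails if it takes over 72 s, if anything falls off the work surface, if the arm or the gripper's body presses on something with over 40 N, if the wrist force passes 120 N, or if a joint passes its speed limit or range.

## Robot

A 6-joint arm with a two-finger parallel gripper is mounted at the origin on the work surface. World frame = base frame: x ahead of the robot, y to its left, z up, the work surface at z = 0. Lengths are in m, angles in rad, forces in N, time in s.
With the tool pointing down it reaches from about 0.35 to 0.775 m from the base axis. Payload 5.5 kg.
Tool frame: the origin (TCP) lies midway between the tips of the shut fingers; the grasp point (between the pads) lies 19 mm behind it; z points along the fingers, y is the line along which they close (so a half turn about z gives the same grasp; the last joint's range is limited). The gripper opens to 85 mm and grips with 20 to 120 N. Pads are 22 mm wide; open, the fingers measure 114 mm over their backs; the gripper's body (76 mm by 85 mm) begins 54 mm behind the grasp point. The pads swing forward as they close: fully open they stand 13 mm farther back than shut.
Start: joints at [-1.329, 0.313, 0.046, 1.304, 0, 1.431], TCP at [0.214, -0.534, 0.231] pointing down, gripper open.
Joint ranges: [-2.76, 2.76], [-0.86, 1.69], [-1.03, 1.26], [-2.2, 2.34], [-1.47, 1.5], [-3.14, 3.14]. Speed limits (rad/s): [2.57, 2.57, 3.14, 3.14, 3.14, 3.14].

## Interface

Orientations are given as [roll, pitch, yaw] about the fixed x, y, z axes, in that order (R = Rz(yaw) Ry(pitch) Rx(roll)).
In Python, from workcell import robot, get_image gives the robot as it stands.
- The arm moves only by the tool step_arm, never from a script. Its argument "targets" is a list of rows, each a list of 3 entries, a list of its own where there are three numbers: the shift along the tool's x, y, z in mm, then the turn about the tool's z in rad, then the opening, from 0 (shut) to 1 (fully open). A call has 1 to 10 rows; each row shifts and turns the commanded pose from where the row before left it, along the tool's axes as they then stand; what a row does not reach is not made up. A row lasts 1/10 s, in which the tool goes at most 50 mm and 8.59 degrees, less where a joint would pass 70% of its speed; a pose out of reach is approached as far as the arm can. A call with a gripper value outside its range is refused whole. The fingers move at their own pace and stop on an object; "newtons" is the grip in N (left out, the last holds). Time passes only in rows, so rows that do not move let the fingers close. It gives the time, the measured TCP pose, the force, the opening and the grip force at its end, in the units of the state.
- robot.sense(): the state, without advancing time (a new reading comes with each control period).
- get_image(name): name is "scene" or "top"; returns a dict with "color" (384x512x3 uint8, blue, green, red), "depth" (384x512 float32, m along the optical axis (not along the pixel's ray), 0 where there is no reading), "fx", "fy", "cx", "cy" (pixels), "k1" (the pictures are not rectified: a ray, as slopes to the right and down, at radius r is drawn at 1 + k1 r^2 times it, then the intrinsics apply), "rvec" (rotation vector, rad) and "tvec" (3), from world to camera coordinates, as OpenCV has them. Camera axes: x right, y down, z forward; pixel columns grow to the right and rows downward; lengths in m; the calibration is good to about 2 mm. A picture is of the moment at which its call begins.
- robot.close_job(): hands the job in; it is judged then, once.
The state is a dict: "time": time; "joint_pos": joint angles; "qd": joint speeds; "joint_torque": joint torques, N m; "tool_pos": TCP position; "tool_rot": TCP orientation; "contact_force": force on the tool from outside, world axes, zero at the start; "torque": the same for the moment, N m; "grip_width": opening from 0.0 (shut) to 1.0 (fully open); "grip_force": force on a finger pad.
Only numpy, scipy, OpenCV 4.12 (cv2) and the standard library are available. Lean on these libraries where they do the work, as an engineer would, in place of code of your own. Each camera call takes 0.05 s, during which the arm holds its last target. There are 200 camera calls.

## Working session

There is one attempt and no reset: what is moved stays moved. The work goes in short steps, Python scripts to look and compute and a tool call to move; the robot and the scene stay as the last step left them, time stands still between calls to the robot, and variables do not carry over. Pictures are saved under pics/ and viewed, at most 10 in all, crops included, and the job is handed in when it is done.

Besides the shell and the picture viewer there is one more tool, called after ">>>" as name(argument=value, ...) on one line, values as JSON. step_arm: Moves the arm, as the interface text tells. Its arguments: {"type":"object","properties":{"targets":{"type":"array","items":{"type":"array"}},"newtons":{"type":"number"}},"required":["targets"]}

```bash
mkdir -p pics; cat > h.py <<'E'
import numpy as np, cv2
from workcell import robot, get_image
def snap(name,f):
    im=get_image(name); cv2.imwrite('pics/'+f+'.png',im['color']); np.savez('pics/'+f+'.npz',**im); return im
def cloud(im):
    h,w=im['depth'].shape
    u,v=np.meshgrid(np.arange(w),np.arange(h))
    K=np.array([[im['fx'],0,im['cx']],[0,im['fy'],im['cy']],[0,0,1.]])
    p=cv2.undistortPoints(np.stack([u,v],-1).reshape(-1,1,2).astype(float),K,np.array([im['k1'],0,0,0.])).reshape(h,w,2)
    d=im['depth'][...,None]; c=np.concatenate([p*d,d],-1)
    R=cv2.Rodrigues(np.array(im['rvec'],float))[0]
    return (c-np.array(im['tvec']).reshape(3))@R
E
python3 - <<'E'
from h import *
a=snap('top','top0'); b=snap('scene','sc0')
cv2.imwrite('pics/both.png',cv2.resize(np.vstack([a['color'],b['color']]),None,fx=.78,fy=.78))
s=robot.sense();print(s)
for n,i in(('t',a),('s',b)):
    P=cloud(i);print(n,-cv2.Rodrigues(np.array(i['rvec'],float))[0].T@np.array(i['tvec']).reshape(3), i['fx'])
E
```

```text
{'time': 0.1, 'joint_pos': array([-1.32858913e+00,  3.13952093e-01,  4.50834046e-02,  1.30363108e+00,
        1.69057253e-05,  1.43123051e+00]), 'qd': array([ 0.00069453, -0.00050267,  0.0042102 , -0.00302488, -0.00040559,
       -0.00015888]), 'joint_torque': array([ 1.65344434e-03, -4.81723917e+01,  2.99244583e+01,  1.27278134e-02,
       -1.72178111e-04,  1.54832435e-05]), 'tool_pos': array([ 0.21412532, -0.53313433,  0.23047907]), 'tool_rot': array([-3.13990812e+00, -2.53712772e-04,  3.81772785e-01]), 'contact_force': array([ 0.28459997,  0.32329734, -0.4948257 ]), 'torque': array([-0.0094965 , -0.01021543, -0.00658067]), 'grip_force': 0.0, 'grip_width': 0.9994807642925346}
t [0.43008166 0.09815231 0.77306876] 346.8022868653974
s [1.11405202 0.22377562 0.54545494] 347.7391906568977
```

View pics/top0.png

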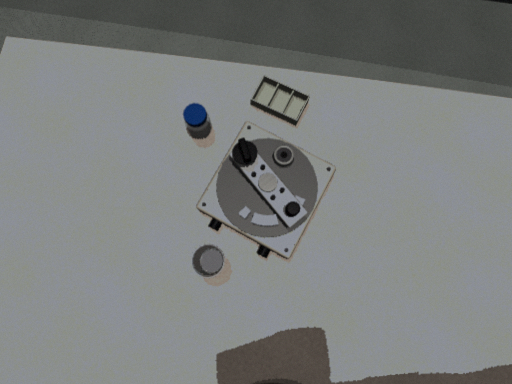

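View pics/sc0.png

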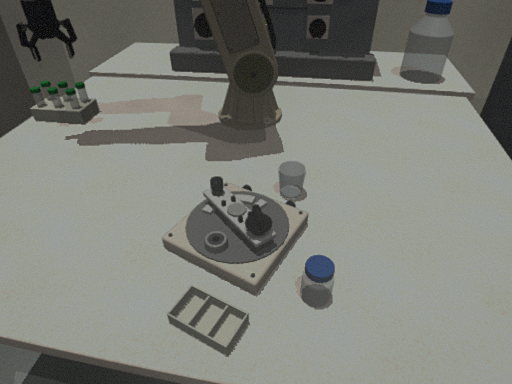

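The top view shows the screw knob at (244,152), the pivot at (267,182), the plunger at (293,209) and the boss at (284,155). The jar is at (197,118), the beaker at (208,260) and the tray at (280,100). Next I compute positions from the depth.

```bash
python3 - <<'E'
from h import *
im=dict(np.load('pics/top0.npz')); P=cloud(im); Z=P[...,2]
def C(m,n):
    q=P[m]; (x,y),(w,h),a=cv2.minAreaRect((q[:,:2]*1000).astype(np.float32)); print(n,m.sum(),np.round(q.mean(0),4),'rect',round(x,1),round(y,1),round(w,1),round(h,1),round(a,1))
for uv in [(244,152),(267,182),(293,209),(284,150),(284,155),(240,190),(320,240),(249,127),(300,160),(197,115)]: print(uv,np.round(P[uv[1],uv[0]],4))
g=im['color'].astype(int)
v,u=np.mgrid[:384,:512]
box=lambda a,b,c,d:(u>=a)&(u<=c)&(v>=b)&(v<=d)
C(box(280,195,308,220)&(Z>.095),'plunger')
C(box(228,135,262,170)&(Z>.088)&(Z<.103),'flange')
C(box(228,135,262,170)&(Z>.112),'wing')
C(box(270,142,300,168)&(Z>.052)&(Z<.068),'boss')
C(box(228,135,310,230)&(Z>.068)&(Z<.08),'bar')
C(box(195,118,340,262)&(Z>.028)&(Z<.045),'deck+housing')
C(box(180,98,212,140)&(Z>.07),'jar');C(box(190,240,228,280)&(Z>.03),'beaker');C(box(248,74,312,126)&(Z>.015),'tray')
cv2.imwrite('pics/crop.png',cv2.resize(im['color'][110:270,180:350],None,fx=3.5,fy=3.5,interpolation=cv2.INTER_CUBIC))
E
```

```text
(244, 152) [0.6323 0.1398 0.1231]
(267, 182) [0.5888 0.0869 0.079 ]
(293, 209) [0.5356 0.031  0.1097]
(284, 150) [0.6688 0.0592 0.0573]
(284, 155) [0.6573 0.0579 0.0585]
(240, 190) [0.572  0.1417 0.0416]
(320, 240) [ 4.923e-01 -4.710e-02 -1.000e-04]
(249, 127) [0.7182 0.1422 0.0385]
(300, 160) [0.6573 0.0205 0.0376]
(197, 115) [0.7122 0.2526 0.0843]
plunger 174 [0.5355 0.0337 0.1202] rect 493.1 66.3 26.0 138.8 52.5
flange 319 [0.6392 0.1411 0.0979] rect 640.1 140.8 47.7 50.3 22.0
wing 177 [0.6293 0.1386 0.1549] rect 548.1 117.6 238.4 20.5 14.3
boss 327 [0.6589 0.0596 0.0568] rect 659.0 59.9 42.5 42.9 8.9
bar 1576 [0.5776 0.0768 0.0745] rect 589.7 86.2 199.3 50.5 46.6
deck+housing 7843 [0.5784 0.0894 0.0381] rect 591.2 86.8 314.2 309.1 10.2
jar 439 [0.7069 0.255  0.0976] rect 589.0 175.1 349.6 49.8 34.0
beaker 419 [0.4155 0.1906 0.0729] rect 428.9 164.0 66.7 113.5 31.5
tray 601 [0.7948 0.0869 0.0366] rect 643.7 116.2 125.9 409.9 77.8
```

View pics/crop.png

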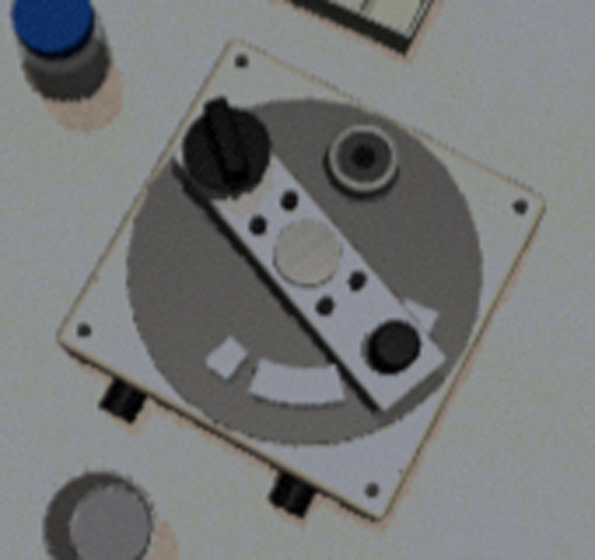

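>>> step_arm(targets=[[[28,-22,0],0,1],[[28,-22,0],0,1],[[28,-22,0],0,1],[[28,-22,0],0,1],[[28,-22,0],0,1],[[28,-22,0],0,1],[[28,-22,0],0,1],[[28,-22,0],0,1],[[28,-22,0],0,1],[[28,-22,0],0,1]])

```text
time: 1.1
tool_pos: [0.3924, -0.2237, 0.231]
tool_rot: [-3.141, 0.0, 0.382]
contact_force: [-0.4, 0.0, 0.5]
grip_width: 1.001
grip_force: 0.0
```

>>> step_arm(targets=[[[28,-22,0],0,1],[[28,-22,0],0,1],[[28,-22,0],0,1],[[28,-22,0],0,1],[[28,-22,0],0,1],[[28,-22,0],0,1],[[28,-22,0],0,1],[[28,-22,0],0,1],[[0,0,0],-0.149,1],[[0,0,0],-0.149,1]])

```text
time: 2.1
tool_pos: [0.5345, 0.023, 0.2305]
tool_rot: [-3.141, 0.001, 0.688]
contact_force: [0.6, -0.1, 0.5]
grip_width: 1.003
grip_force: 0.0
```

>>> step_arm(targets=[[[0,0,0],-0.149,0.7],[[0,0,0],-0.149,0.7],[[0,0,0],-0.149,0.7],[[0,0,0],-0.149,0.7],[[0,0,0],-0.149,0.7],[[0,0,0],-0.149,0.7],[[0,0,0],-0.149,0.7],[[0,0,0],-0.149,0.7],[[0,0,0],-0.149,0.7],[[0,0,0],-0.149,0.7]])

```text
time: 3.1
tool_pos: [0.5341, 0.0217, 0.2308]
tool_rot: [-3.141, -0.001, 2.176]
contact_force: [0.3, 0.4, 0.1]
grip_width: 0.696
grip_force: 0.0
```

>>> step_arm(targets=[[[0,0,0],-0.149,0.7],[[0,0,0],-0.149,0.7],[[0,0,0],-0.149,0.7],[[0,0,0],-0.149,0.7],[[0,0,0],-0.149,0.7],[[0,0,0],-0.149,0.7],[[0,0,0],-0.149,0.7],[[0,0,0],-0.149,0.7],[[0,0,0],-0.149,0.7],[[0,0,0],-0.149,0.7]])

```text
time: 4.1
tool_pos: [0.5341, 0.0217, 0.2308]
tool_rot: [3.141, -0.001, -2.617]
contact_force: [-0.1, -0.8, -0.4]
grip_width: 0.701
grip_force: 0.0
```

>>> step_arm(targets=[[[0,0,0],-0.149,0.7],[[0,0,0],-0.149,0.7],[[0,0,0],0,0.7],[[0,0,0],0,0.7]])

```text
time: 4.5
tool_pos: [0.5342, 0.0216, 0.231]
tool_rot: [3.141, -0.0, -2.329]
contact_force: [-0.4, -0.4, -0.4]
grip_width: 0.697
grip_force: 0.0
```

>>> step_arm(targets=[[[-4.8,2.5,20],0,0.7],[[-4.8,2.5,25],0,0.7],[[0,0,25],0,0.7],[[0,0,25],0,0.7],[[0,0,25],0,0.7],[[0,0,20],0,0.7],[[0,0,10],0,0.7],[[0,0,0],0,0.7]])

```text
time: 5.3
tool_pos: [0.5361, 0.0321, 0.0799]
tool_rot: [3.139, -0.002, -2.327]
contact_force: [0.3, 0.0, 0.0]
grip_width: 0.702
grip_force: 0.0
```

>>> step_arm(targets=[[[0,0,0],0,0.2],[[0,0,0],0,0.2],[[0,0,0],0,0.2],[[0,0,0],0,0.2],[[0,0,0],0,0.2],[[0,0,0],0,0.2]], newtons=50)

```text
time: 5.9
tool_pos: [0.5383, 0.032, 0.0828]
tool_rot: [-3.14, 0.002, -2.325]
contact_force: [-1.0, 0.8, 6.5]
grip_width: 0.304
grip_force: 49.3
```

```bash
python3 - <<'E'
from h import *
s=robot.sense();print(s['tool_pos'],s['tool_rot'],s['contact_force'],s['grip_force'],s['grip_width'],s['joint_pos'])
a=snap('scene','sc1');cv2.imwrite('pics/sc1c.png',cv2.resize(a['color'][130:290,150:350],None,fx=3,fy=3))
E
```

```text
[0.5382956  0.03203327 0.08280803] [-3.13953701e+00  1.63536722e-03 -2.32536664e+00] [-1.01363359  0.7564587   6.46891456] 49.33623523917049 0.3044386643811105 [-8.94760739e-02  3.34435770e-01 -3.04213565e-01  9.29520253e-01
  1.81948484e-05 -9.05700378e-01]
```

View pics/sc1c.png

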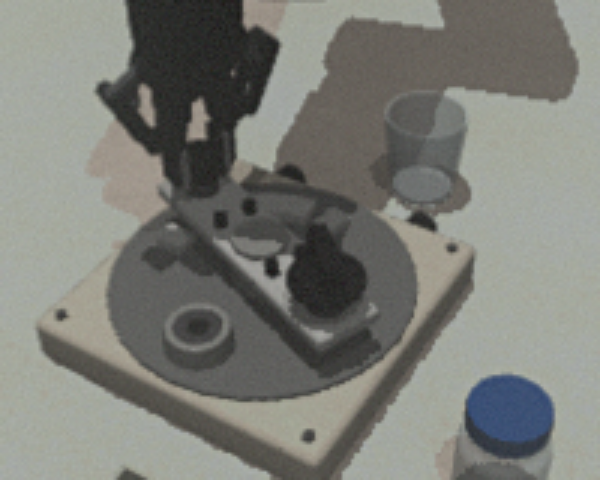

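The gripper is closed on the plunger knob. Now I lift it.

>>> step_arm(targets=[[[0,0,-4],0,0.2],[[0,0,-4],0,0.2],[[0,0,-3],0,0.2],[[0,0,0],0,0.2],[[0,0,0],0,0.2]])

```text
time: 6.45
tool_pos: [0.5378, 0.0322, 0.0922]
tool_rot: [-3.141, 0.001, -2.325]
contact_force: [5.0, 2.9, -6.5]
grip_width: 0.305
grip_force: 49.6
```

>>> step_arm(targets=[[[0,0,-2],0,0.2],[[-0.15,4.5,0],0.06,0.2],[[-0.54,9,0],0.12,0.2],[[-0.54,9,0],0.12,0.2],[[-0.54,9,0],0.12,0.2],[[-0.54,9,0],0.12,0.2],[[0,0,0],0,0.2]])

```text
time: 7.15
tool_pos: [0.5169, 0.0669, 0.0943]
tool_rot: [-3.141, 0.001, -2.867]
contact_force: [4.7, 1.0, -8.4]
grip_width: 0.306
grip_force: 49.9
```

```bash
cat > a.py <<'E'
from h import *
s=robot.sense();p=s['tool_pos'];d=p[:2]-[.589,.0865];a=np.arctan2(d[1],d[0])%(2*np.pi)
f=s['contact_force'];t=np.array([np.sin(a),-np.cos(a)])
print('head',a-2.776,'r',np.hypot(*d),'z',p[2],'Fcw',f[:2]@t,'Frad',f[:2]@d/np.hypot(*d),'Fz',f[2],'yaw-dir',(s['tool_rot'][2]-a)%6.283,'gw',s['grip_width'],'q6',s['joint_pos'][5],'t',s['time'])
E
python3 a.py
```

```text
head 0.6314234935554852 r 0.07474142233800064 z 0.09425643934357054 Fcw -0.24458376895534498 Frad -4.793241777080602 Fz -8.445513239508633 yaw-dir 0.008350083838426947 gw 0.30620876828806914 q6 -0.2996008598631294 t 7.15
```

>>> step_arm(targets=[[[-1,0,0],0,0.2],[[-0.54,9,0],0.12,0.2],[[-0.54,9,0],0.12,0.2],[[-0.54,9,0],0.12,0.2],[[-0.54,9,0],0.12,0.2],[[-0.2,5.2,0],0.07,0.2],[[0,0,0],0,0.2],[[0,0,0],0,0.2]])

```text
time: 7.95
tool_pos: [0.5169, 0.1071, 0.0938]
tool_rot: [-3.141, -0.001, 2.87]
contact_force: [2.7, 1.3, -8.0]
grip_width: 0.307
grip_force: 50.0
```

```bash
python3 a.py; python3 - <<'E'
from h import *
im=snap('top','top2')
cv2.imwrite('pics/t2c.png',cv2.resize(im['color'][110:270,180:350],None,fx=3.5,fy=3.5,interpolation=cv2.INTER_CUBIC))
P=cloud(im);Z=P[...,2]
v,u=np.mgrid[:384,:512]
m=(Z>.09)&(Z<.102)&(P[...,0]>.62)&(P[...,0]<.70)&(P[...,1]>0)&(P[...,1]<.16)
q=(P[m][:,:2]*1000).astype(np.float32);print('flange',m.sum(),cv2.minEnclosingCircle(q),cv2.minAreaRect(q))
m=(Z>.106)&(Z<.13)&(P[...,0]>.62)&(P[...,0]<.70)&(P[...,1]>0)&(P[...,1]<.16)
q=(P[m][:,:2]*1000).astype(np.float32);print('wing',m.sum(),cv2.minAreaRect(q))
E
```

```text
head 0.08712991132932757 r 0.0749660713815824 z 0.09383993269328163 Fcw 2.0059713071418694 Frad -2.2056365839549907 Fz -8.009062640973468 yaw-dir 0.006544551916082497 gw 0.3070892666125765 q6 0.32426365497215115 t 7.95
flange 0 ((0.0, 0.0), 0.0) ((0.0, 0.0), (0.0, 0.0), 0.0)
wing 0 ((0.0, 0.0), (0.0, 0.0), 0.0)
```

View pics/t2c.png

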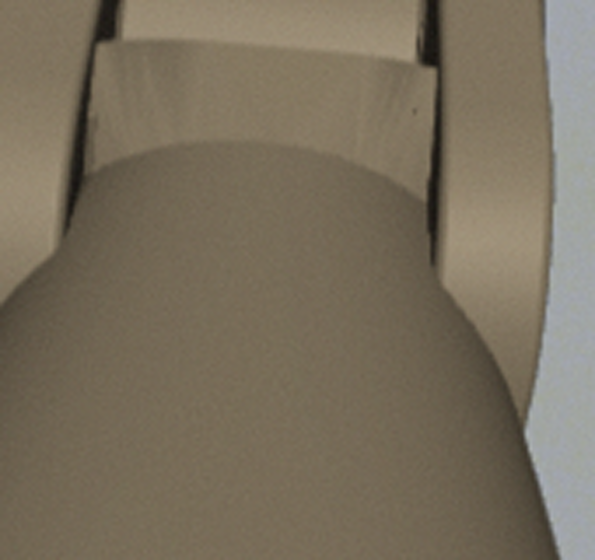

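The top view is blocked by the arm, so I'll find the hole by feel.

>>> step_arm(targets=[[[-0.05,2.6,0],0.035,0.2],[[0,0,2.5],0,0.2],[[0,0,2.5],0,0.2],[[0,0,0],0,0.2],[[0,0,0],0,0.2]])

```text
time: 8.5
tool_pos: [0.5178, 0.1097, 0.0894]
tool_rot: [-3.141, -0.0, 2.833]
contact_force: [-0.8, 0.9, -3.3]
grip_width: 0.307
grip_force: 50.4
```

```bash
python3 a.py
```

```text
head 0.05104203310642896 r 0.07489745770220267 z 0.08939347152068051 Fcw 0.6032554162212407 Frad 0.9897842027528285 Fz -3.254307913214814 yaw-dir 0.0062004667893855725 gw 0.30685673836754596 q6 0.36546478157259205 t 8.5
```

The pin is resting on the ring. Now I slide toward the hole.

>>> step_arm(targets=[[[0,1,1],0.013,0.2],[[0,1,0],0.013,0.2],[[0,0,0],0,0.2]])

```text
time: 8.8
tool_pos: [0.5185, 0.1118, 0.0878]
tool_rot: [-3.141, -0.001, 2.806]
contact_force: [0.4, 1.4, -5.0]
grip_width: 0.306
grip_force: 50.1
```

>>> step_arm(targets=[[[0,0.7,0],0.01,0.2],[[0,0,0],0,0.2]])

```text
time: 9.0
tool_pos: [0.5187, 0.1124, 0.0879]
tool_rot: [-3.141, -0.001, 2.797]
contact_force: [-0.1, 1.5, -6.8]
grip_width: 0.307
grip_force: 50.0
```

>>> step_arm(targets=[[[0,0.7,0],0.01,0.2],[[0,0,0],0,0.2]])

```text
time: 9.2
tool_pos: [0.519, 0.1131, 0.0881]
tool_rot: [-3.141, -0.001, 2.787]
contact_force: [-1.0, -0.8, -6.7]
grip_width: 0.308
grip_force: 50.0
```

```bash
python3 a.py
```

```text
head 0.002301676367244543 r 0.0748883514005793 z 0.0880715588868824 Fcw -1.1160374966464728 Frad 0.6876749037909674 Fz -6.670493096321061 yaw-dir 0.008206349355113662 gw 0.30750656572720014 q6 0.41851777195536133 t 9.2
```

>>> step_arm(targets=[[[0,0,2],0,0.2],[[0,0,2],0,0.2],[[0,0,2],0,0.2],[[0,0,0],0,0.2],[[0,0,0],0,0.2]])

```text
time: 9.7
tool_pos: [0.5192, 0.1132, 0.0829]
tool_rot: [3.141, 0.0, 2.787]
contact_force: [-4.0, 2.0, 1.8]
grip_width: 0.31
grip_force: 50.8
```

```bash
python3 a.py
```

```text
head 0.00020129469999563554 r 0.07473145751653273 z 0.08287786604393846 Fcw 0.4833823812690263 Frad 4.423862867037332 Fz 1.8033742236919448 yaw-dir 0.010625406118909275 gw 0.30976962846678996 q6 0.4182355485170843 t 9.7
```

The plunger is home. I release it, rise and look.

>>> step_arm(targets=[[[0,0,0],0,0.6],[[0,0,0],0,0.6],[[0,0,0],0,0.6],[[0,0,-10],0,0.6],[[0,0,-25],0,0.6],[[0,0,-30],0,0.6],[[0,0,-30],0,0.6],[[0,0,-25],0,0.6],[[0,0,0],0,0.6]])

```text
time: 10.6
tool_pos: [0.5219, 0.1132, 0.2071]
tool_rot: [3.138, 0.008, 2.787]
contact_force: [0.2, -0.4, 0.1]
grip_width: 0.602
grip_force: 0.0
```

```bash
python3 a.py; python3 - <<'E'
from h import *
im=snap('scene','sc3')
cv2.imwrite('pics/sc3c.png',cv2.resize(im['color'][130:290,150:350],None,fx=3,fy=3,interpolation=cv2.INTER_CUBIC))
P=cloud(im);Z=P[...,2];X=P[...,0];Y=P[...,1]
R=np.hypot(X-.659,Y-.0597)
for lo,hi,n in((.085,.101,'flange'),(.119,.128,'wing'),(.106,.13,'wingall'),(.07,.078,'bar')):
    m=(Z>lo)&(Z<hi)&((R<.035)|((n=='bar')&(R<.19)))
    q=(P[m][:,:2]*1000).astype(np.float32);print(n,m.sum(),P[m].mean(0),cv2.minAreaRect(q))
    if n[0]=='w':
        e,V=np.linalg.eigh(np.cov(q.T));print(e**.5,np.arctan2(V[1,1],V[0,1]))
E
```

```text
head -0.01301017323914122 r 0.07217949311135333 z 0.20711815205549725 Fcw -0.2974379049143756 Frad -0.37821977864324513 Fz 0.1425328209206876 yaw-dir 0.023787109112228144 gw 0.6018002523736407 q6 0.41812996271261316 t 10.6
flange 219 [0.67163955 0.06786266 0.09817916] ((669.2590942382812, 63.82767105102539), (34.750572204589844, 49.7778434753418), 19.298633575439453)
wing 149 [0.66315594 0.06104957 0.12266305] ((661.226806640625, 60.38729476928711), (15.398969650268555, 45.429351806640625), 48.869171142578125)
[ 3.9459292  13.01465393] 2.412888867564329
wingall 272 [0.66500855 0.06175467 0.11808764] ((661.2742919921875, 60.491485595703125), (15.575571060180664, 45.93004608154297), 49.86194610595703)
[ 3.82326046 13.48680015] 2.3960716005902105
bar 934 [0.60189898 0.09110617 0.07421724] ((607.0614624023438, 152.80865478515625), (213.859130859375, 198.0731658935547), 78.03131103515625)
```

View pics/sc3c.png

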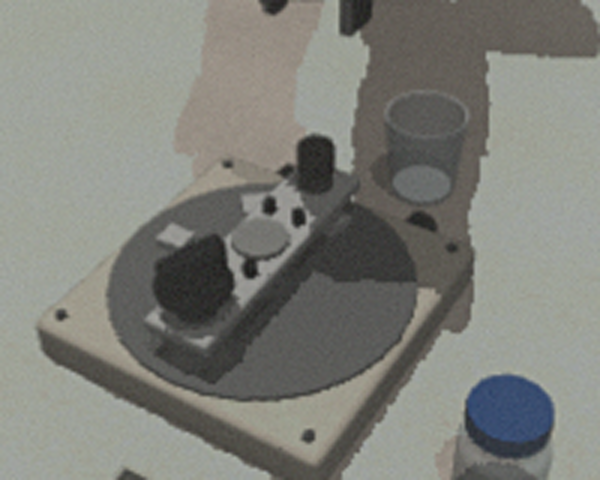

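>>> step_arm(targets=[[[-25,0,0],0,0.6],[[-30,0,0],0,0.6],[[-30,0,0],0,0.6],[[-30,-1.5,0],0,0.6],[[-25,0,0],0,0.6],[[-9,0,0],0,0.6],[[0,0,0],0.124,0.6],[[0,0,0],0.124,0.6],[[0,0,0],0.124,0.6],[[0,0,0],0,0.6]])

```text
time: 11.65
tool_pos: [0.6575, 0.0602, 0.2015]
tool_rot: [-3.14, -0.001, 2.415]
contact_force: [1.3, -0.1, -0.1]
grip_width: 0.596
grip_force: 0.0
```

```bash
cat > b.py <<'E'
from h import *
s=robot.sense();print(s['tool_pos'],s['tool_rot'],s['joint_pos'])
y=s['tool_rot'][2];d=(np.array([.660,.0598])-s['tool_pos'][:2])*1000
print('dx',d@[np.cos(y),np.sin(y)],'dy',d@[np.sin(y),-np.cos(y)])
E
python3 b.py
```

```text
[0.65751714 0.06019841 0.20154669] [-3.14041182e+00 -1.34864912e-03  2.41476930e+00] [-3.01434623e-02  4.93636332e-01  2.43361431e-01  1.32231352e+00
 -4.02787021e-05  6.96679134e-01]
dx -2.120156097325036 dy 1.35212546449855
```

>>> step_arm(targets=[[[-2,1.3,20],0,0.6],[[0,0,25],0,0.6],[[0,0,25],0,0.6],[[0,0,20],0,0.5],[[0,0,9],0,0.4],[[0,0,0],0,0.4],[[0,0,0],0,0.4]])

```text
time: 12.35
tool_pos: [0.6611, 0.0596, 0.104]
tool_rot: [3.141, 0.001, 2.416]
contact_force: [-0.2, 0.8, 0.7]
grip_width: 0.4
grip_force: 0.0
```

>>> step_arm(targets=[[[0,0,0],0,0.05],[[0,0,0],0,0.05],[[0,0,0],0,0.05],[[0,0,0],0,0.05],[[0,0,0],0,0.05],[[0,0,0],0,0.05]], newtons=50)

```text
time: 12.95
tool_pos: [0.6616, 0.0595, 0.1038]
tool_rot: [3.141, 0.001, 2.415]
contact_force: [2.3, -0.5, 2.1]
grip_width: 0.146
grip_force: 52.5
```

```bash
python3 b.py
```

```text
[0.66159088 0.0595051  0.10377371] [3.14052259e+00 1.36267969e-03 2.41483123e+00] [-3.10027653e-02  5.41808473e-01  7.92798145e-02  1.10653584e+00
 -5.20834808e-05  6.95757884e-01]
dx 1.3848584982702181 dy -0.8366738625400193
```

>>> step_arm(targets=[[[0,0,2],0,0.05],[[0,0,2],0,0.05],[[0,0,0],0,0.05],[[0,0,0],0,0.05]])

```text
time: 13.35
tool_pos: [0.6617, 0.0595, 0.1005]
tool_rot: [3.14, 0.002, 2.415]
contact_force: [1.7, 0.3, 7.2]
grip_width: 0.15
grip_force: 53.3
```

>>> step_arm(targets=[[[0,0,2],0,0.05],[[0,0,0],0,0.05],[[0,0,0],0,0.05]])

```text
time: 13.65
tool_pos: [0.6618, 0.0595, 0.1001]
tool_rot: [3.139, 0.003, 2.415]
contact_force: [-2.5, -0.4, 15.5]
grip_width: 0.147
grip_force: 54.4
```

>>> step_arm(targets=[[[0,0,2],0,0.05],[[0,0,0],0,0.05],[[0,0,0],0,0.05]])

```text
time: 13.95
tool_pos: [0.6619, 0.0596, 0.0998]
tool_rot: [3.139, 0.004, 2.415]
contact_force: [-5.3, -0.2, 23.1]
grip_width: 0.151
grip_force: 55.5
```

>>> step_arm(targets=[[[0,0,-1.5],-0.1,0.05],[[0,0,0],-0.1,0.05],[[0,0,0],-0.1,0.05],[[0,0,0],0,0.05]])

```text
time: 14.35
tool_pos: [0.6622, 0.06, 0.1001]
tool_rot: [3.139, 0.004, 2.717]
contact_force: [-1.8, 1.8, 16.4]
grip_width: 0.15
grip_force: 54.6
```

>>> step_arm(targets=[[[0,0,0],-0.1,0.05],[[0,0,0],-0.1,0.05],[[0,0,0],-0.1,0.05],[[0,0,0],0,0.05]])

```text
time: 14.75
tool_pos: [0.6623, 0.0599, 0.1001]
tool_rot: [3.141, 0.005, 3.017]
contact_force: [-0.5, 1.7, 15.8]
grip_width: 0.152
grip_force: 54.5
```

>>> step_arm(targets=[[[0,0,0],-0.1,0.05],[[0,0,0],-0.1,0.05],[[0,0,0],-0.1,0.05],[[0,0,0],0,0.05]])

```text
time: 15.15
tool_pos: [0.662, 0.0601, 0.1001]
tool_rot: [-3.142, 0.004, -2.966]
contact_force: [-1.6, 1.4, 17.1]
grip_width: 0.146
grip_force: 54.6
```

>>> step_arm(targets=[[[0,0,0],-0.1,0.05],[[0,0,0],-0.1,0.05],[[0,0,0],-0.1,0.05],[[0,0,0],0,0.05]])

```text
time: 15.55
tool_pos: [0.6616, 0.0604, 0.1]
tool_rot: [-3.141, 0.004, -2.666]
contact_force: [-3.5, 2.1, 17.1]
grip_width: 0.151
grip_force: 54.7
```

>>> step_arm(targets=[[[0,0,0],-0.1,0.05],[[0,0,0],-0.1,0.05],[[0,0,0],-0.1,0.05],[[0,0,0],0,0.05]])

```text
time: 15.95
tool_pos: [0.6612, 0.0605, 0.0999]
tool_rot: [-3.141, 0.003, -2.366]
contact_force: [-3.5, 2.1, 19.1]
grip_width: 0.148
grip_force: 54.8
```

>>> step_arm(targets=[[[0,0,0],-0.1,0.05],[[0,0,0],-0.1,0.05],[[0,0,0],-0.1,0.05],[[0,0,0],0,0.05]])

```text
time: 16.35
tool_pos: [0.6606, 0.0608, 0.0999]
tool_rot: [-3.141, 0.002, -2.065]
contact_force: [-5.0, 3.4, 19.4]
grip_width: 0.148
grip_force: 54.9
```

>>> step_arm(targets=[[[0,0,0],-0.1,0.05],[[0,0,0],-0.1,0.05],[[0,0,0],-0.1,0.05],[[0,0,0],0,0.05]])

```text
time: 16.75
tool_pos: [0.66, 0.0607, 0.0999]
tool_rot: [-3.141, 0.002, -1.765]
contact_force: [-7.5, 2.3, 20.6]
grip_width: 0.152
grip_force: 55.1
```

>>> step_arm(targets=[[[0,1.5,0],-0.1,0.05],[[0,0,0],-0.1,0.05],[[0,0,0],-0.1,0.05],[[0,0,0],0,0.05]])

```text
time: 17.15
tool_pos: [0.6589, 0.0607, 0.0976]
tool_rot: [-3.142, 0.001, -1.465]
contact_force: [-1.0, 1.6, 8.3]
grip_width: 0.146
grip_force: 53.3
```

It dropped into the thread start. Now I push on down.

>>> step_arm(targets=[[[0,0,2],0,0.05],[[0,0,2],0,0.05],[[0,0,0],0,0.05],[[0,0,0],0,0.05]])

```text
time: 17.55
tool_pos: [0.6588, 0.0606, 0.0929]
tool_rot: [3.141, 0.001, -1.468]
contact_force: [-0.7, 2.6, 5.5]
grip_width: 0.149
grip_force: 53.0
```

>>> step_arm(targets=[[[0,0,1],0,0.05],[[0,0,0],0,0.05],[[0,0,0],0,0.05]])

```text
time: 17.85
tool_pos: [0.6587, 0.0606, 0.092]
tool_rot: [3.141, 0.001, -1.468]
contact_force: [0.1, 1.8, 4.6]
grip_width: 0.147
grip_force: 53.0
```

>>> step_arm(targets=[[[0,0,1],0,0.05],[[0,0,0],0,0.05],[[0,0,0],0,0.05]])

```text
time: 18.15
tool_pos: [0.6588, 0.0606, 0.091]
tool_rot: [3.141, 0.001, -1.468]
contact_force: [-0.4, 1.9, 5.6]
grip_width: 0.148
grip_force: 53.1
```

>>> step_arm(targets=[[[0,0,1],0,0.05],[[0,0,0],0,0.05],[[0,0,0],0,0.05]])

```text
time: 18.45
tool_pos: [0.6588, 0.0607, 0.0901]
tool_rot: [3.141, 0.001, -1.468]
contact_force: [-0.6, 2.0, 6.9]
grip_width: 0.151
grip_force: 53.1
```

>>> step_arm(targets=[[[0,0,1],0,0.05],[[0,0,0],0,0.05],[[0,0,0],0,0.05]])

```text
time: 18.75
tool_pos: [0.6588, 0.0607, 0.0892]
tool_rot: [3.141, 0.001, -1.468]
contact_force: [-1.1, 1.9, 6.7]
grip_width: 0.151
grip_force: 53.2
```

>>> step_arm(targets=[[[0,0,-2.4],0,0.05],[[0,0,0],0,0.05],[[0,0,0],0,0.05]])

```text
time: 19.05
tool_pos: [0.6588, 0.0606, 0.0916]
tool_rot: [3.141, 0.001, -1.468]
contact_force: [-2.0, 2.7, 6.7]
grip_width: 0.151
grip_force: 53.1
```

>>> step_arm(targets=[[[0,0,0],0.08,0.05],[[0,0,0],0.08,0.05],[[0,0,0],0.08,0.05],[[0,0,0],0,0.05],[[0,0,0],0,0.05]])

```text
time: 19.55
tool_pos: [0.6592, 0.0606, 0.0916]
tool_rot: [3.142, 0.001, -1.708]
contact_force: [0.6, 2.4, 6.0]
grip_width: 0.151
grip_force: 53.1
```

```bash
cat > c.py <<'E'
from h import *
s=robot.sense();print(s['tool_pos'],s['tool_rot'],s['torque'],s['contact_force'],s['joint_torque'][5],s['joint_pos'][5],s['time'])
E
python3 c.py
```

```text
[0.6592322  0.06061762 0.09160212] [ 3.14157862e+00  1.25564314e-03 -1.70792155e+00] [ 0.53064538 -0.03221825 -0.03510241] [0.56317402 2.39823905 5.99155011] 0.009574916039127856 -1.4636876128501752 19.55
```

>>> step_arm(targets=[[[0,0,0],0.08,0.05],[[0,0,0],0.08,0.05],[[0,0,0],0.08,0.05],[[0,0,0],0.08,0.05],[[0,0,0],0,0.05],[[0,0,0],0,0.05]])

```text
time: 20.15
tool_pos: [0.6599, 0.0605, 0.0918]
tool_rot: [-3.141, 0.002, -2.028]
contact_force: [1.1, 1.2, 5.9]
grip_width: 0.149
grip_force: 53.1
```

```bash
python3 c.py
```

```text
[0.65985404 0.06046915 0.09184557] [-3.14077773e+00  1.55300454e-03 -2.02799621e+00] [ 0.38318259 -0.22092647 -0.08611425] [1.13925716 1.17680091 5.89941786] 0.010957374761346728 -1.1437294950958086 20.15
```

>>> step_arm(targets=[[[0,0,0],0.08,0.05],[[0,0,0],0.08,0.05],[[0,0,0],0.08,0.05],[[0,0,0],0,0.05],[[0,0,0],0,0.05]])

```text
time: 20.65
tool_pos: [0.6602, 0.0601, 0.0916]
tool_rot: [-3.141, 0.002, -2.266]
contact_force: [3.3, 2.6, 3.4]
grip_width: 0.149
grip_force: 52.8
```

```bash
python3 c.py
```

```text
[0.66019534 0.06014093 0.09159108] [-3.14055444e+00  1.60066269e-03 -2.26638578e+00] [ 0.42190326 -0.7820233  -0.03043754] [3.33659428 2.55361623 3.41517234] 0.03437578794546425 -0.9056141770387568 20.65
```

Fz is falling, so the screw is being drawn down. I keep turning.

>>> step_arm(targets=[[[0,0,0],0.08,0.05],[[0,0,0],0.08,0.05],[[0,0,0],0,0.05],[[0,0,0],0,0.05]])

```text
time: 21.05
tool_pos: [0.6603, 0.0599, 0.0912]
tool_rot: [-3.141, 0.001, -2.427]
contact_force: [4.5, 0.9, 1.6]
grip_width: 0.149
grip_force: 52.6
```

```bash
python3 c.py
```

```text
[0.66032555 0.05992561 0.09120485] [-3.14055614e+00  1.48053097e-03 -2.42653573e+00] [ 0.31260012 -1.06656211 -0.06888761] [4.51202514 0.94435532 1.60770482] 0.01524694380350411 -0.745614257300194 21.05
```

>>> step_arm(targets=[[[0,0,0.5],0.08,0.05],[[0,0,0],0.08,0.05],[[0,0,0],0,0.05],[[0,0,0],0,0.05]])

```text
time: 21.45
tool_pos: [0.6605, 0.0598, 0.091]
tool_rot: [-3.14, 0.002, -2.585]
contact_force: [4.8, 0.2, 2.2]
grip_width: 0.146
grip_force: 52.6
```

```bash
python3 c.py
```

```text
[0.66045988 0.05978688 0.0909859 ] [-3.14034960e+00  1.82330425e-03 -2.58542678e+00] [ 0.24653364 -1.13921899  0.05537765] [4.82531777 0.20825147 2.16928732] 0.03926873439922929 -0.5868050537521118 21.45
```

>>> step_arm(targets=[[[-0.9,-0.5,0.3],0.08,0.05],[[0,0,0],0.08,0.05],[[0,0,0],0,0.05],[[0,0,0],0,0.05]])

```text
time: 21.85
tool_pos: [0.6612, 0.0606, 0.0909]
tool_rot: [3.141, 0.002, -2.745]
contact_force: [3.5, 3.7, 5.1]
grip_width: 0.15
grip_force: 52.9
```

```bash
python3 c.py
```

```text
[0.6611521  0.060626   0.09088096] [ 3.14115653e+00  2.10362437e-03 -2.74472938e+00] [ 0.65158774 -0.90904158  0.11403637] [3.51198273 3.66952016 5.10653871] 0.0711664860136807 -0.42678718583960773 21.85
```

>>> step_arm(targets=[[[0,0,0],0.08,0.05],[[0,0,0],0.08,0.05],[[0,0,0],0,0.05],[[0,0,0],0,0.05]])

```text
time: 22.25
tool_pos: [0.6612, 0.0605, 0.0909]
tool_rot: [3.141, 0.002, -2.903]
contact_force: [4.1, 3.1, 5.0]
grip_width: 0.147
grip_force: 55.9
```

```bash
python3 c.py
```

```text
[0.66116901 0.06054135 0.09092865] [ 3.14125789e+00  1.97700686e-03 -2.90254954e+00] [ 0.60507572 -0.90293782  0.82001129] [4.11489158 3.05545615 4.95899753] 0.8736386150121689 -0.2689036219742882 22.25
```

>>> step_arm(targets=[[[0,0,0],0.05,0.05],[[0,0,0],0,0.05],[[0,0,0],0,0.05]])

```text
time: 22.55
tool_pos: [0.6612, 0.0605, 0.0909]
tool_rot: [3.141, 0.002, -2.952]
contact_force: [3.6, 2.5, 4.7]
grip_width: 0.154
grip_force: 61.6
```

```bash
python3 c.py
```

```text
[0.66118335 0.06051214 0.09094199] [ 3.14133731e+00  1.94783832e-03 -2.95184893e+00] [ 0.49084414 -0.93056532  1.23766596] [3.57904859 2.53407757 4.68126227] 1.2190091237425804 -0.21956847279859504 22.55
```

The hard stop in turning is confirmed. I ease the torque, release and rise.

>>> step_arm(targets=[[[0,0,0],-0.09,0.05],[[0,0,0],0,0.05],[[0,0,0],0,0.4],[[0,0,0],0,0.6],[[0,0,0],0,0.6],[[0,0,-10],0,0.6],[[0,0,-20],0,0.6],[[0,0,-30],0,0.6],[[0,0,-30],0,0.6],[[0,0,-20],0,0.6]])

```text
time: 23.55
tool_pos: [0.6607, 0.0597, 0.2035]
tool_rot: [-3.141, 0.002, -2.868]
contact_force: [-0.6, -0.4, 0.0]
grip_width: 0.601
grip_force: 0.0
```

>>> step_arm(targets=[[[0,0,-30],0,0.6],[[0,0,-30],0,0.6],[[0,0,-20],0,0.6],[[0,0,0],0,0.6]])

```text
time: 23.95
tool_pos: [0.6615, 0.0597, 0.2848]
tool_rot: [-3.139, 0.006, -2.868]
contact_force: [0.9, 0.2, 0.6]
grip_width: 0.601
grip_force: 0.0
```

```bash
python3 c.py; python3 - <<'E'
from h import *
im=snap('scene','sc4')
cv2.imwrite('pics/sc4c.png',cv2.resize(im['color'][130:350,150:370],None,fx=2.7,fy=2.7,interpolation=cv2.INTER_CUBIC))
a=dict(np.load('pics/sc3.npz'))
for n,i in(('before',a),('now',im)):
    P=cloud(i);R=np.hypot(P[...,0]-.660,P[...,1]-.060);Z=P[...,2]
    z=Z[(R<.025)&(Z>.07)&(Z<.14)];h=np.histogram(z,bins=np.arange(.07,.13,.003));print(n,[*zip(h[1].round(3).tolist(),h[0].tolist())])
    m=(np.hypot(P[...,0]-.519,P[...,1]-.1133)<.012)&(Z>.08)&(Z<.13);print('plunger top',m.sum(),np.percentile(Z[m],[50,90]) if m.any() else 0)
E
```

```text
[0.66151657 0.05969356 0.28481922] [-3.13939726  0.0059819  -2.8681774 ] [-0.03082241 -0.09778639  0.01657522] [0.92909639 0.15342038 0.57294647] 0.0007141582318581641 -0.3040155365715258 23.95
before [(0.07, 14), (0.073, 144), (0.076, 26), (0.079, 2), (0.082, 0), (0.085, 0), (0.088, 0), (0.091, 1), (0.094, 7), (0.097, 147), (0.1, 26), (0.103, 32), (0.106, 28), (0.109, 28), (0.112, 30), (0.115, 27), (0.118, 30), (0.121, 108), (0.124, 21)]
plunger top 61 [0.11041777 0.11131494]
now [(0.07, 16), (0.073, 46), (0.076, 1), (0.079, 8), (0.082, 174), (0.085, 78), (0.088, 12), (0.091, 11), (0.094, 11), (0.097, 9), (0.1, 9), (0.103, 12), (0.106, 53), (0.109, 75), (0.112, 0), (0.115, 0), (0.118, 0), (0.121, 0), (0.124, 0)]
plunger top 56 [0.1104688  0.11145698]
```

View pics/sc4c.png

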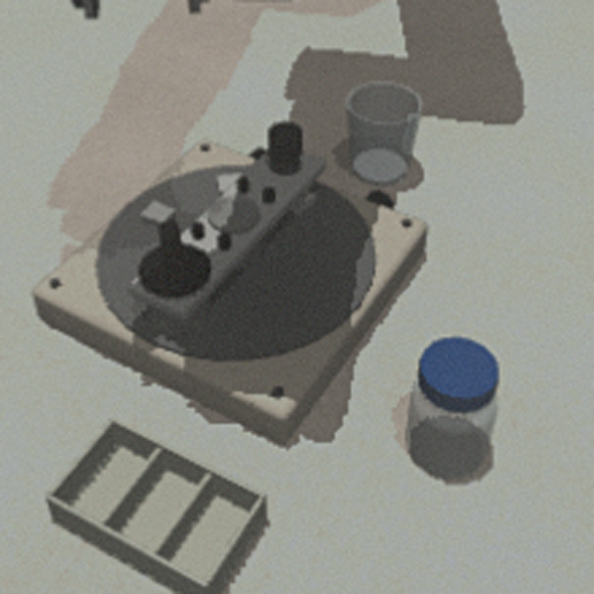

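The flange sits 14 mm lower and stays down with the gripper off. The plunger top is at 111 mm, which is home, and the beaker, jar and tray are where they were. I hand the job in.

```bash
python3 -c "
from workcell import robot
print(robot.close_job())"
```

```text
the job is handed in; nothing more can be done
None
```

The head is indexed with its plunger home, the wing screw is screwed down to its hard stop and stays down, the beaker, jar and tray were not touched, and the job was handed in at about 24 s of the allowed 72 s; no verdict came back.

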